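Hang a T-handled key back between its neighbours

ROBOT

A 6-joint arm with a two-finger parallel gripper is mounted at the origin on a cart in front of the work surface, level with it; the furniture and walls round the work are solid. World frame = base frame: x ahead of the robot, y to its left, z up, the work surface at z = 0. Lengths are in mm, angles in rad, forces in N, time in s.
With the tool pointing down it reaches from about 300 to 775 mm from the base axis. Payload 14.6 kg.
Tool frame: the origin (TCP) lies midway between the tips of the shut fingers; the grasp point (between the pads) lies 19 mm behind it; z points along the fingers, y is the line along which they close (so a half turn about z gives the same grasp; the last joint's range is limited). The gripper opens to 94 mm and grips with 3 to 60 N. Pads are 16 mm wide; open, the fingers measure 119 mm over their backs; the gripper's body (75 mm by 177 mm) begins 78 mm behind the grasp point.
Start: joints at [1.128, 0.3, 1.521, -0, 1.321, -0.067], TCP at [201.856, 511.609, 205.446] pointing down, gripper open.
Joint ranges: [-3.03, 3.03], [-0.79, 2.21], [0.23, 2.52], [-1.04, 4.18], [0, 3.07], [-2.55, 2.55]. Speed limits (rad/s): [2.22, 2.22, 2.57, 3.14, 3.14, 3.14].

INTERFACE

Orientations are given as [roll, pitch, yaw] about the fixed x, y, z axes, in that order (R = Rz(yaw) Ry(pitch) Rx(roll)).
In Python, from cell import manip, camera gives the robot as it stands.
- The arm moves only by the tool move_arm, never from a script. Its arguments are lists of equal length, an entry for each row: "dp": the shift along the world's x, y, z in mm, a list of three; "rotation": the turn, a rotation vector about the world's x, y, z in rad, a list of three; "hand": the opening, from 0 (shut) to 1 (fully open). A call has 1 to 10 rows; each row shifts and turns the commanded pose from where the row before left it; what a row does not reach is not made up. A row lasts 1/8 s, in which the tool goes at most 62.5 mm and 10.7 degrees, less where a joint would pass 70% of its speed; a pose out of reach is approached as far as the arm can. A call with a gripper value outside its range is refused whole. The fingers move at their own pace and stop on an object; "newtons" is the grip in N (left out, the last holds). Time passes only in rows, so rows that do not move let the fingers close. It gives the time, the measured TCP pose, the force, the opening and the grip force at its end, in the units of the state.
- manip.read_state(): the state, without advancing time (a new reading comes with each control period).
- camera(name): name is "scene" or "side" or "wrist"; returns a dict with "image" (480x640x3 uint8, red, green, blue), "fx", "fy", "cx", "cy" (pixels), "R" (3x3) and "t" (3): a world point X has camera coordinates R X + t; the wrist camera has in their place "mount" (4x4, takes a point from camera to tool coordinates, whose origin is the TCP and whose axes are the flange's). Camera axes: x right, y down, z forward; pixel columns grow to the right and rows downward; lengths in mm; the calibration is good to about 2 mm. A picture is of the moment at which its call begins: read the wrist's pose just before it. There is no depth.
- manip.sign_off(): hands the job in; it is judged then, once.
The state is a dict: "clock": time; "joints": joint angles; "qd": joint speeds; "effort": joint torques, N m; "eef_pos": TCP position; "eef_rot": TCP orientation; "wrist_force": force on the tool from outside, world axes, zero at the start; "moment": the same for the moment, N m; "finger_gap": finger opening in mm; "finger_force": force on a finger pad.
Only numpy, scipy, OpenCV 4.12 (cv2) and the standard library are available. Lean on these libraries where they do the work, as an engineer would, in place of code of your own. Each camera call takes 0.05 s, during which the arm holds its last target. There are 200 camera calls.

TASK

Take the T-handled key out of the wooden parking block and hang it on the empty hook of the tool rack: slide its shaft into the fork between the neighbouring keys, gently but past the sprung rollers right up to the end of the fork, so that the crossbar drops behind the lips and lies level on the seat, then let go. Do not force the hook and do not knock the neighbouring keys.

Things in the scene. Friction and masses are not known exactly. Their poses are not given: they have to be found in the camera images.
- key: the T-handled key to put away, upright in the wooden block, 75 to 155 g. Black handle: crossbar 46 mm wide (y), 14 thick (x), 22 high, and a narrower upper grip on it. Below it a round steel shaft, 7 mm in diameter, 66 mm long. Origin: middle of the crossbar's underside, on the shaft's axis; y along the crossbar, z up, shaft along -z. Half a turn about z makes no difference.
- key_grip (a point): middle of the key's upper grip, 32 mm above the crossbar's underside: grip here, across its 14 mm thickness (x). The upper grip is 30 mm wide (y) and ends 46 mm above the underside. Keep fingertips 10 mm or more above the underside: on the hook the lips reach 8 mm above it, and nothing else rises more than 6 mm above the seat.
- hook: the one empty hook: its black clamp block, 36 mm wide, fixed on the rail. Origin: middle of the block's front face at seat height; x away from the robot, y along the rail, z up. A flat forked steel arm sticks out along -x: two prongs 8 mm wide with a slot of 11 mm between them (middle at y = 0), open at the tip, closed inside. Prong tops are the seat (z = 0). More than 30 N on it bends it.
- hook_near (a point): where the hook's tip is when its arm is set shortest: 50 mm in front of the block, middle of the slot, height of the lips' tops. The reach is set anew each time and not measured: the tip is 0 to 50 mm nearer the robot than this, so feel for it. Each prong has a lip at the tip, 14 mm long (x), 8 mm above the seat; from the lip's back to the slot's closed end are 13 mm.
- hook_far (a point): where the tip is when the arm is set longest: 100 mm in front of the block, lip-top height. The key slides in above the lips, shaft in the slot, to the closed end (shaft axis 23.5 mm behind the tip), then lowers 8 mm behind the lips, with 2.5 mm play. Two sprung rollers stand in the slot 18 mm behind the tip: the shaft pushes past them with 4 to 8 N and they close behind it; that is not yet the end.
- rack: the bench-top rack: two dark feet, two posts and a level rail, with five hooks 52 mm apart; fixed. Origin on the worktop below the rail's middle, x away from the robot, y along the rail, z up. The seats of the hooks are 165 mm above the worktop.
- park_block: the wooden parking block, 54 x 64 mm and 90 mm high, fixed, in which the key stands: a hole of 10 mm goes down through its middle, and the crossbar rests on its top. Origin at the middle of its underside, z up.
- key_a: black T-handled key hanging on the rack, a neighbour of the empty hook or of another key (same T-handle, 46 mm wide and 14 mm thick; shaft 95 mm, upper grip 22 mm wide); origin at the middle of its handle's underside, y along the crossbar, z up the handle. It must stay hanging where it is.
- key_b: black T-handled key hanging on the rack, a neighbour of the empty hook or of another key (same T-handle, 46 mm wide and 14 mm thick; shaft 52 mm, upper grip 36 mm wide); origin at the middle of its handle's underside, y along the crossbar, z up the handle. It must stay hanging where it is.
- key_c: black T-handled key hanging on the rack, a neighbour of the empty hook or of another key (same T-handle, 46 mm wide and 14 mm thick; shaft 80 mm, upper grip 36 mm wide); origin at the middle of its handle's underside, y along the crossbar, z up the handle. It must stay hanging where it is.
- key_d: black T-handled key hanging on the rack, a neighbour of the empty hook or of another key (same T-handle, 46 mm wide and 14 mm thick; shaft 110 mm, upper grip 22 mm wide); origin at the middle of its handle's underside, y along the crossbar, z up the handle. It must stay hanging where it is.
There are look-alikes about, which are no part of the job. What is shaped like the key but blue, purple or yellow is not meant.

How it is judged (in metres and radians):
On the way, in this order (a step that is already met when the one before it is completed fails the run):
1. the key is drawn out of the parking block (height (world z) of key above 0.165 m), for 0.1 s.
2. the key is slid in between its neighbours, low over the empty hook (x of key in the frame of hook between -0.095 and -0.015 m and y of key in the frame of hook between -0.004 and 0.004 m and z of key in the frame of hook between -0.003 and 0.03 m), for 0.1 s.
At the end, for the whole second after the job is handed in: The key rests, let go, on the empty hook: crossbar underside within 3 mm of the seat's height, behind the lips; shaft within 4 mm of the slot's middle, 20 to 84 mm in front of the hook's origin; upright within 0.12 rad, crossbar along the rail within 0.25 rad (z of key in the frame of hook between -0.003 and 0.003 m and y of key in the frame of hook between -0.004 and 0.004 m and x of key in the frame of hook between -0.084 and -0.02 m and angle between key's own z axis and vertical below 0.12 rad and angle between the y axis of key and the y axis of hook, either way round below 0.25 rad and linear speed of key below 0.02 m/s and contact force between key and hook above 0.2 N); the robot touches nothing.
It fails at once if the hook is forced: more than 30 N on it (contact force between anything else and hook above 30 N).
It fails at once if a neighbouring key is knocked: moved by more than 7 mm or tilted by more than 0.2 rad (distance of any of key_a, key_b, key_c, key_d from where it was at the start of the episode above 0.007 m or angle between any of key_a, key_b, key_c, key_d's own z axis and vertical above 0.2 rad).
It also fails if it takes over 51 s, if anything falls off the work surface, if the arm or the gripper's body presses on something with over 40 N, if the wrist force passes 120 N, or if a joint passes its speed limit or range.

## Working session

There is one attempt and no reset: what is moved stays moved. The work goes in short steps, Python scripts to look and compute and a tool call to move; the robot and the scene stay as the last step left them, time stands still between calls to the robot, and variables do not carry over. Pictures are saved under pics/ and viewed, at most 10 in all, crops included, and the job is handed in when it is done.

Besides the shell and the picture viewer there is one more tool, called as name(argument=value, ...) on one line, values as JSON. move_arm: Moves the arm, as the interface text tells. Its arguments: {"type":"object","properties":{"dp":{"type":"array","items":{"type":"array","items":{"type":"number"}}},"rotation":{"type":"array","items":{"type":"array","items":{"type":"number"}}},"hand":{"type":"array","items":{"type":"number"}},"newtons":{"type":"number"}},"required":["dp","rotation","hand"]}

```bash
mkdir -p pics; ls; cat > h.py <<'E'
from cell import manip, camera
import numpy as np, cv2
E
python3 - <<'E'
from h import *
import pickle
d={}
for n in ["scene","side","wrist"]:
    c=camera(n); d[n]=c; cv2.imwrite(f"pics/{n}0.png",c["image"][...,::-1])
    print(n,{k:(np.round(v,4).tolist() if k!="image" else 0) for k,v in c.items()})
pickle.dump(d,open("d0.pkl","wb"))
print(manip.read_state())
E
```

```text
pics
scene {'image': 0, 'fx': 567.7039, 'fy': 567.7039, 'cx': 328.7482, 'cy': 245.8773, 'R': [[-0.4957, -0.8683, -0.0161], [-0.6707, 0.3946, -0.6281], [0.5517, -0.3006, -0.778]], 't': [522.2965, 351.3442, 1330.4772]}
side {'image': 0, 'fx': 615.8642, 'fy': 615.8642, 'cx': 318.5568, 'cy': 232.0584, 'R': [[0.9994, 0.0247, 0.0226], [0.031, -0.4256, -0.9044], [-0.0127, 0.9046, -0.4261]], 't': [-561.6888, 232.3157, 1464.8207]}
wrist {'image': 0, 'fx': 369.0917, 'fy': 369.0917, 'cx': 314.0804, 'cy': 235.7345, 'mount': [[-0.0008, -0.9634, -0.2681, 78.0842], [1.0, -0.0005, -0.001, 0.4315], [0.0009, -0.2681, 0.9634, -180.4625], [0.0, 0.0, 0.0, 1.0]]}
{'clock': 0.15, 'joints': array([ 1.12839172e+00,  3.00364466e-01,  1.52141907e+00,  3.61669243e-06,
        1.32072768e+00, -6.66010550e-02]), 'qd': array([ 1.36312355e-03, -2.50721712e-03, -1.57137543e-03, -1.03671203e-03,
        3.31952308e-03,  1.23775180e-05]), 'effort': array([ 5.28593046e-04, -5.31968915e+01, -3.52815306e+01,  7.07907462e-02,
        2.36512528e-02, -5.17458477e-05]), 'eef_pos': array([201.77732752, 511.43440369, 205.0133655 ]), 'eef_rot': array([-3.14067636e+00, -6.46279087e-05,  2.76578817e+00]), 'wrist_force': array([ 0.19795759, -0.73567671, -0.97189659]), 'moment': array([-0.00401409,  0.0460679 ,  0.00585321]), 'finger_force': 0.0, 'finger_gap': 93.76811223283822}
```

View pics/scene0.png

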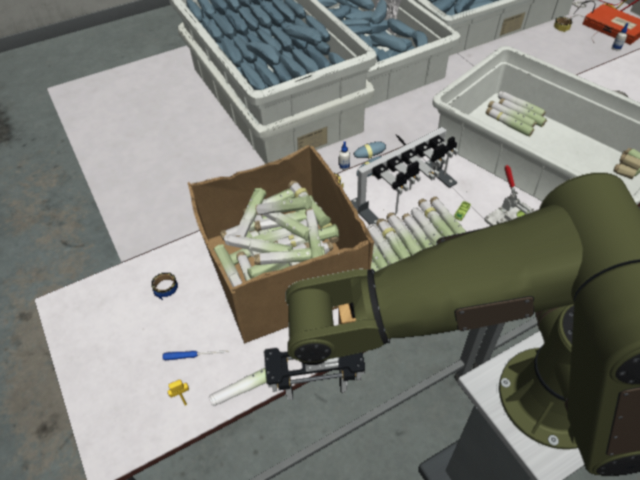

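View pics/side0.png

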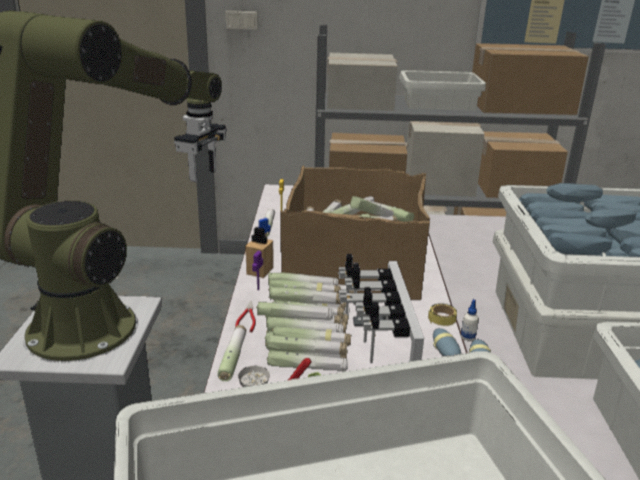

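The scene view shows the rack at about (360–455, 130–220), with the block half hidden by the arm at (345, 313). The side view shows the block at about (260, 257) with a purple look-alike in front of it, and the rack at (340–420, 255–360).

```bash
python3 - <<'E'
from h import *
import pickle
d=pickle.load(open("d0.pkl","rb"))
s=d["side"]["image"][220:370,235:435,::-1]; cv2.imwrite("pics/side_c.png",cv2.resize(s,None,fx=4,fy=4,interpolation=cv2.INTER_CUBIC))
s=d["scene"]["image"][120:225,340:470,::-1]; cv2.imwrite("pics/scene_c.png",cv2.resize(s,None,fx=5.7,fy=5.7,interpolation=cv2.INTER_CUBIC))
def tri(a,b):
    P=[];
    for n in("scene","side"):
        c=d[n];K=np.array([[c["fx"],0,c["cx"]],[0,c["fy"],c["cy"]],[0,0,1]]);P.append(K@np.c_[c["R"],c["t"]])
    X=cv2.triangulatePoints(P[0],P[1],np.array(a,float),np.array(b,float))[:,0];return (X[:3]/X[3]).round(1)
print(tri((345,313),(260,250)))
print(tri((447,132),(419,340)), tri((362,172),(393,265)))
E
```

```text
[395.1 322.   66.9]
[ 751.6 -231.4  159.8] [731.   75.9 158.7]
```

View pics/side_c.png

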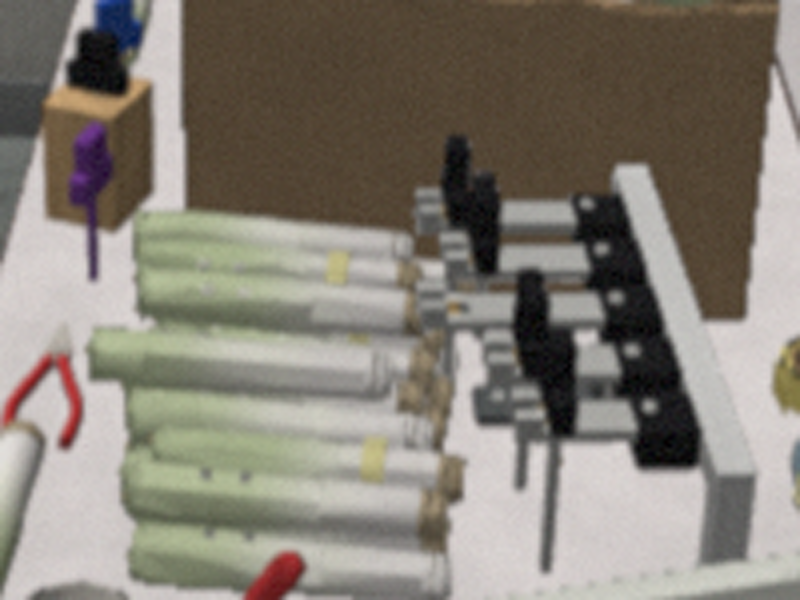

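View pics/scene_c.png

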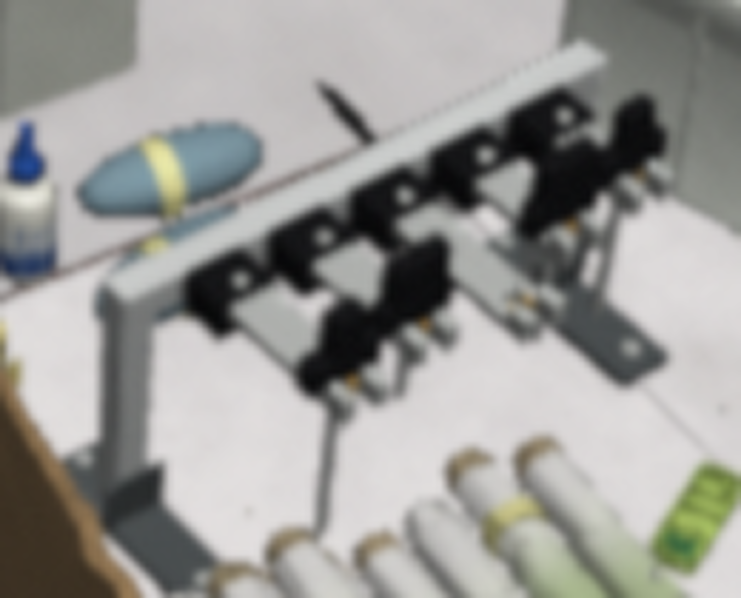

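The side crop shows the black key on the wooden block, with its handle at about (260, 235) in full-image pixels, and the box close by on +x. Both crops show the middle hook empty. Its clamp screw is at (617, 297) in the side crop and (403, 195) in the scene crop.

```bash
cat >> h.py <<'E'
import pickle
d=pickle.load(open("d0.pkl","rb"))
def tri(a,b):
    P=[]
    for n in("scene","side"):
        c=d[n];K=np.array([[c["fx"],0,c["cx"]],[0,c["fy"],c["cy"]],[0,0,1]]);P.append(K@np.c_[c["R"],c["t"]])
    X=cv2.triangulatePoints(P[0],P[1],np.array(a,float),np.array(b,float))[:,0];return (X[:3]/X[3]).round(1)
def wcam(name=None):
    from scipy.spatial.transform import Rotation as Ro
    s=manip.read_state(); c=camera("wrist"); T=np.eye(4)
    T[:3,:3]=Ro.from_euler("xyz",s["eef_rot"]).as_matrix(); T[:3,3]=s["eef_pos"]
    M=T@c["mount"]; c["M"]=M
    if name: cv2.imwrite(f"pics/{name}.png",c["image"][...,::-1]); pickle.dump(c,open(f"{name}.pkl","wb"))
    return c
def onplane(c,uv,z):
    "world point of wrist-camera pixel on the horizontal plane z"
    r=c["M"][:3,:3]@np.array([(uv[0]-c["cx"])/c["fx"],(uv[1]-c["cy"])/c["fy"],1]); o=c["M"][:3,3]
    return (o+r*(z-o[2])/r[2]).round(1)
def towrist(c,X):
    p=np.linalg.inv(c["M"])@np.r_[X,1]; return np.array([c["fx"]*p[0]/p[2]+c["cx"],c["fy"]*p[1]/p[2]+c["cy"]]).round(1)
E
python3 - <<'E'
from h import *
A=[(240,278),(322,236),(403,195),(485,155),(565,115)];B=[(588,204),(602,250),(617,297),(632,350),(648,407)]
X=np.array([tri((340+a[0]/5.7,120+a[1]/5.7),(235+b[0]/4,220+b[1]/4)) for a,b in zip(A,B)]);print(X)
p=np.polyfit((np.arange(5)-2)*-52,X,1);print(p)
print("box",tri((372,242),(283,210)),tri((310,148),(426,212)))
E
```

```text
[[ 702.1   27.3  169.1]
 [ 706.5  -24.   168.7]
 [ 710.6  -75.   169.2]
 [ 714.1 -127.6  169.2]
 [ 717.7 -180.1  169.4]]
[[-7.46153846e-02  9.96923077e-01 -2.11538462e-03]
 [ 7.10200000e+02 -7.58800000e+01  1.69120000e+02]]
box [458.2 221.3 228.5] [813.6 195.1 243.5]
```

move_arm(dp=[[0,0,45],[45,-45,0],[45,-45,0],[50,-50,0],[50,-50,0],[0,0,0],[0,0,0]], rotation=[[0,0,0],[0,0,0],[0,0,0],[0,0,0],[0,0,0],[0,0,0],[0,0,0]], hand=[1,1,1,1,1,1,1])

```text
clock: 1.02
eef_pos: [378.4, 335.0, 250.3]
eef_rot: [-3.141, -0.0, 2.765]
wrist_force: [-0.1, -0.5, 0.1]
finger_gap: 94.2
finger_force: 0.0
```

```bash
python3 -c "
from h import *
c=wcam('w1')"
```

```text
(no output)
```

View pics/w1.png

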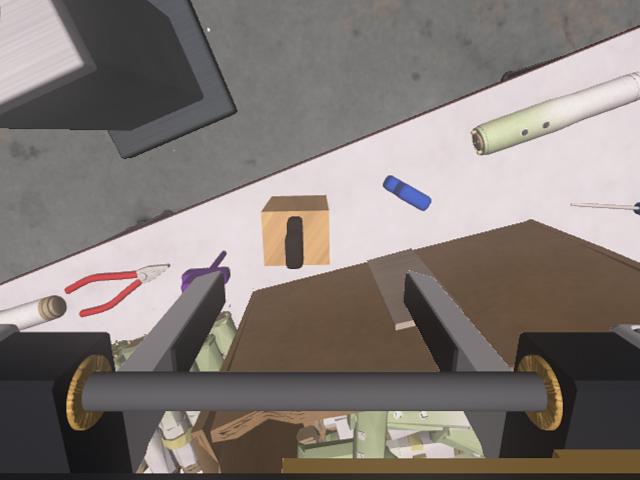

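The wrist view shows the key on the block. The handle's top runs along image vertical from about (295, 217) to (295, 268), and the block's top corners are at (264, 211), (328, 210), (329, 264) and (263, 266). The fingers already close almost across the handle's thickness.

```bash
python3 - <<'E'
from h import *
c=pickle.load(open("w1.pkl","rb")); print(c["M"].round(3))
q=np.array([onplane(c,p,90) for p in [(264,211),(328,210),(329,264),(263,266)]]);print(q,q.mean(0)); print([np.linalg.norm(q[i]-q[i-1]).round(1) for i in range(4)])
g=c["image"][150:285,270:322].astype(int); m=(g.max(2)<60).astype(np.uint8)
n,l,st,ce=cv2.connectedComponentsWithStats(m);i=1+st[1:,4].argmax();print(st[i],ce[i]+[270,150])
v,u=np.nonzero(l==i);u+=270;v+=150
pts=np.c_[u,v].astype(np.float32);r=cv2.minAreaRect(pts);print(r)
for vv in range(v.min(),v.max()+1,3): print(vv,u[v==vv].min(),u[v==vv].max(),end='; ')
def pr(yaw,x,y):
    R=np.array([[np.cos(yaw),-np.sin(yaw)],[np.sin(yaw),np.cos(yaw)]])
    for z,w in((90,23),(112,23),(136,15)):
        print(z,[towrist(c,[*(R@[a,b]+[x,y]),z]).tolist() for a,b in((-7,-w),(7,-w),(7,w),(-7,w))])
m=q.mean(0);ym=2.765-np.pi/2
print();pr(ym,m[0],m[1])
E
```

```text
[[ 3.68000e-01  8.96000e-01  2.49000e-01  3.06005e+02]
 [ 9.30000e-01 -3.54000e-01 -1.00000e-01  3.64118e+02]
 [-1.00000e-03  2.68000e-01 -9.63000e-01  4.30778e+02]
 [ 0.00000e+00  0.00000e+00  0.00000e+00  1.00000e+00]]
[[354.1 294.   90. ]
 [375.4 350.3  90. ]
 [426.  331.9  90. ]
 [404.1 271.   90. ]] [389.9 311.8  90. ]
[np.float64(55.0), np.float64(60.2), np.float64(53.8), np.float64(64.7)]
[ 21 118   4   1   4] [292.5 268. ]
((292.5, 268.0), (3.0, 0.0), 180.0)
268 291 294; 
90 [[289.1, 261.0], [303.5, 261.0], [303.1, 214.9], [288.2, 214.9]]
112 [[287.5, 268.9], [302.8, 268.9], [302.3, 220.2], [286.5, 220.2]]
136 [[285.4, 270.1], [301.8, 270.1], [301.5, 236.1], [284.6, 236.1]]
```

```bash
python3 - <<'E'
from h import *
c=pickle.load(open("w1.pkl","rb"))
g=c["image"].astype(int); print(g[245,280:312].max(1))
m=np.zeros(g.shape[:2],np.uint8); m[205:285,275:318]=(g[205:285,275:318].max(2)<95)
n,l,st,ce=cv2.connectedComponentsWithStats(m);i=1+st[1:,4].argmax();print(st[i],ce[i])
v,u=np.nonzero(l==i)
for vv in range(v.min(),v.max()+1,4): print(vv,u[v==vv].min(),u[v==vv].max(),end='; ')
print(onplane(c,(294.5,255),136),onplane(c,(294.5,255),112))
E
```

```text
[212 213 215 218 189 105  70  74  75  75  76  76  76  75  76  76  75  75
  74  73  72  67  72 171 231 226 224 223 222 221 223 225]
[285 217  18  52 811] [293.95930949 243.03082614]
217 291 299; 221 288 301; 225 287 301; 229 287 301; 233 287 302; 237 286 301; 241 285 302; 245 286 302; 249 286 302; 253 286 302; 257 286 302; 261 286 302; 265 287 301; [391.6 312.2 136. ] [398.6 307.9 112. ]
```

```bash
python3 - <<'E'
from h import *
c=pickle.load(open("w1.pkl","rb"))
for p,z in [((253,290),0),((530,220),0),((213,440),228),((253,290),228),((530,220),228),((205,278),5),((205,278),60)]: print(p,z,onplane(c,p,z))
E
```

```text
(253, 290) 0 [454.9 221.7   0. ]
(530, 220) 0 [494. 567.   0.]
(213, 440) 228 [466.1 227.2 228. ]
(253, 290) 228 [376.1 297.1 228. ]
(530, 220) 228 [394.5 459.6 228. ]
(205, 278) 5 [416.6 174.7   5. ]
(205, 278) 60 [402.4 199.2  60. ]
```

move_arm(dp=[[6,-11,0],[6,-11.5,0],[0,0,-30],[0,0,-30],[0,0,-30],[0,0,-30],[0,0,-15],[0,0,-12],[0,0,0],[0,0,0]], rotation=[[0,0,0],[0,0,0],[0,0,0],[0,0,0],[0,0,0],[0,0,0],[0,0,0],[0,0,0],[0,0,0],[0,0,0]], hand=[0.6,0.6,0.6,0.6,0.6,0.6,0.6,0.6,0.6,0.6], newtons=20)

```text
clock: 2.33
eef_pos: [391.0, 312.6, 104.2]
eef_rot: [3.141, 0.001, 2.766]
wrist_force: [0.4, -0.4, -0.4]
finger_gap: 56.3
finger_force: 0.0
```

```bash
python3 -c "
from h import *
c=wcam('w2')
print(c['M'].round(3))
cv2.imwrite('pics/w2c.png',cv2.resize(c['image'][140:380,150:470,::-1],None,fx=2,fy=2))"
```

```text
[[ 3.68000e-01  8.96000e-01  2.50000e-01  3.18353e+02]
 [ 9.30000e-01 -3.54000e-01 -9.90000e-02  3.41506e+02]
 [ 0.00000e+00  2.69000e-01 -9.63000e-01  2.84643e+02]
 [ 0.00000e+00  0.00000e+00  0.00000e+00  1.00000e+00]]
```

View pics/w2c.png

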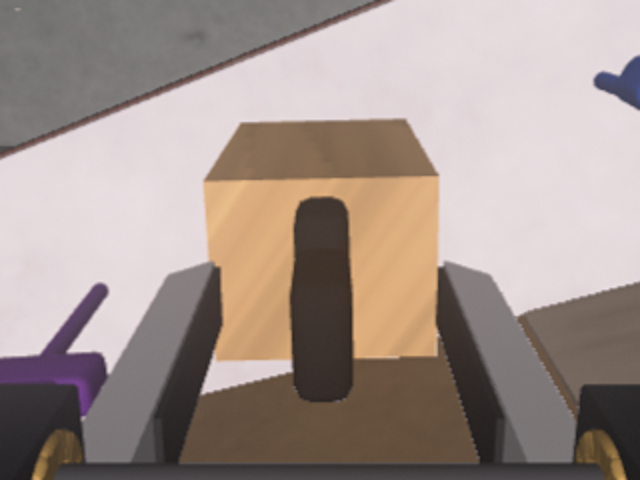

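The key stands between the open fingers at crop (321, 300), about 1.5 mm off the middle, so I'm closing the gripper.

move_arm(dp=[[-0.5,-1.2,0],[0,0,0],[0,0,0],[0,0,0],[0,0,0],[0,0,0],[0,0,0],[0,0,0]], rotation=[[0,0,0],[0,0,0],[0,0,0],[0,0,0],[0,0,0],[0,0,0],[0,0,0],[0,0,0]], hand=[0.5,0.3,0,0,0,0,0,0], newtons=25)

```text
clock: 3.38
eef_pos: [390.2, 311.1, 103.4]
eef_rot: [3.142, 0.0, 2.766]
wrist_force: [0.2, 0.2, -0.2]
finger_gap: 14.0
finger_force: 25.0
```

```bash
python3 -c "
from h import *
c=pickle.load(open('w2.pkl','rb'))
print(onplane(c,(310.5,341),136),onplane(c,(310.5,278),136),onplane(c,(310.5,238),112))"
```

```text
[402.5 306.5 136. ] [374.  317.9 136. ] [363.6 321.8 112. ]
```

move_arm(dp=[[0,0,15],[0,0,30],[0,0,30],[0,0,30],[0,0,0],[0,-40,0],[0,-40,0],[5,-40,0],[15,-40,0],[20,-40,0]], rotation=[[0,0,0],[0,0,0],[0,0,0],[0,0,0],[0,0,0],[0,0,-0.13],[0,0,-0.13],[0,0,-0.13],[0,0,-0.13],[0,0,-0.13]], hand=[0,0,0,0,0,0,0,0,0,0])

```text
clock: 4.62
eef_pos: [429.9, 109.8, 207.7]
eef_rot: [-3.141, -0.0, 2.112]
wrist_force: [1.0, 1.6, -0.7]
finger_gap: 14.2
finger_force: 25.0
```

move_arm(dp=[[20,-40,0],[20,-40,0],[20,-40,0],[25,-40,0],[25,-39,0],[0,0,0],[0,0,0],[0,0,0]], rotation=[[0,0,-0.13],[0,0,-0.13],[0,0,-0.13],[0,0,-0.08],[0,0,0],[0,0,0],[0,0,0],[0,0,0]], hand=[0,0,0,0,0,0,0,0])

```text
clock: 5.62
eef_pos: [539.7, -86.9, 208.3]
eef_rot: [-3.141, -0.0, 1.647]
wrist_force: [1.5, -0.4, -1.4]
finger_gap: 14.1
finger_force: 25.0
```

```bash
python3 -c "
from h import *
c=wcam('w3')
s=manip.read_state();print(s['eef_rot'],s['joints'].round(2))"
```

```text
[ 3.14151307e+00 -3.82823954e-05  1.64689072e+00] [-0.23  0.29  1.53  0.    1.33 -0.3 ]
```

View pics/w3.png

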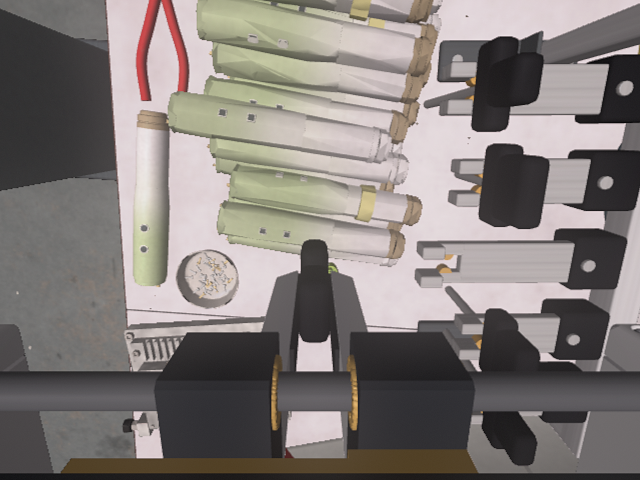

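The wrist view shows the empty hook: the fork tips are at about (417, 250) and (417, 278), and the clamp block's front-left edge is near (570, 258). The held key is at (314, 290).

```bash
python3 -c "
from h import *
c=pickle.load(open('w3.pkl','rb'))
a=c['image'][220:320,400:600,::-1];b=c['image'][230:350,280:350,::-1]
A=cv2.resize(a,None,fx=4,fy=4,interpolation=cv2.INTER_CUBIC)
B=cv2.resize(b,None,fx=1.6,fy=1.6,interpolation=cv2.INTER_CUBIC)
o=np.zeros((600,800,3),np.uint8);o[:400]=A;o[404:404+192,:112]=B[:192]
cv2.imwrite('pics/w3c.png',o)"
```

```text
(no output)
```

View pics/w3c.png

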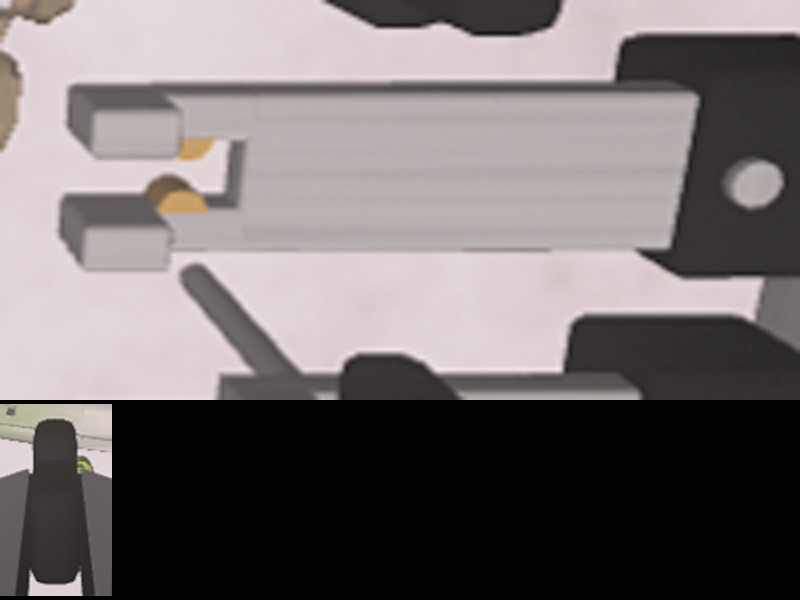

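The crop shows the lip tops with inner edges at crop y = 158 and 228, the slot's closed end at crop x ≈ 247, and the rollers just in front of it.

```bash
python3 - <<'E'
from h import *
c=pickle.load(open("w3.pkl","rb")); f=lambda p:(400+p[0]/4,220+p[1]/4)
th=0.0747; ex=np.array([np.cos(th),np.sin(th)]);ey=np.array([-np.sin(th),np.cos(th)])
o=np.array([539.7,-86.9])
def show(n,p,z,full=False):
    X=onplane(c,p if full else f(p),z); print(n,X,"along",((X[:2]-o)@ex).round(1),"lat",((X[:2]-o)@ey).round(1))
for n,p in dict(uo=(92,112),uor=(180,108),uir=(182,157),ui=(94,158),li=(82,228),lir=(167,226),lor=(168,268),lo=(84,270)).items(): show(n,p,173)
for n,p in dict(cu=(247,138),cl=(242,210),au=(260,92),al=(255,248),au2=(690,92),al2=(665,248)).items(): show(n,p,165)
show("screw",(753,184),171)
show("gripend",(314.5,342),241,True);show("barend",(314.5,239),217,True);show("barend_bottom",(314.5,239),195,True)
E
```

```text
uo [605.4 -71.5 173. ] along 66.7 lat 10.5
uor [618.8 -69.9 173. ] along 80.1 lat 11.0
uir [620.4 -77.7 173. ] along 81.2 lat 3.2
ui [606.9 -78.9 173. ] along 67.6 lat 3.0
li [606.8 -90.5 173. ] along 66.6 lat -8.6
lir [620.  -89.2 173. ] along 79.9 lat -8.3
lor [621.4 -96.2 173. ] along 80.8 lat -15.4
lo [608.2 -97.5 173. ] along 67.5 lat -15.7
cu [633.4 -76.3 165. ] along 94.2 lat 3.6
cl [634.9 -88.5 165. ] along 94.8 lat -8.7
au [634.1 -68.6 165. ] along 95.5 lat 11.2
al [638.2 -94.9 165. ] along 97.6 lat -15.3
au2 [701.9 -63.5 165. ] along 163.5 lat 11.2
al2 [704.8 -89.9 165. ] along 164.4 lat -15.3
screw [711.2 -76.  171. ] along 171.8 lat -1.9
gripend [540.9 -99.6 241. ] along 0.2 lat -12.8
barend [537.7 -58.2 217. ] along 0.1 lat 28.8
barend_bottom [538.2 -64.5 195. ] along 0.2 lat 22.4
```

move_arm(dp=[[0.2,-2.9,0],[0,0,-9],[0,0,-9],[15,1.1,0],[15,1.1,0],[10,0.8,0],[10,0.8,0],[0,0,0],[0,0,0]], rotation=[[0,0,0],[0,0,0],[0,0,0],[0,0,0],[0,0,0],[0,0,0],[0,0,0],[0,0,0],[0,0,0]], hand=[0,0,0,0,0,0,0,0,0])

```text
clock: 6.8
eef_pos: [590.1, -87.0, 190.3]
eef_rot: [-3.141, -0.0, 1.646]
wrist_force: [1.1, 0.0, -1.3]
finger_gap: 13.9
finger_force: 25.0
```

```bash
python3 -c "
from h import *
c=wcam('w4')
s=manip.read_state();print(s['eef_pos'],s['eef_rot'],s['wrist_force'])
o=np.zeros((600,800,3),np.uint8);o[:]=cv2.resize(c['image'][210:360,270:470,::-1],None,fx=4,fy=4,interpolation=cv2.INTER_CUBIC)
cv2.imwrite('pics/w4c.png',o)"
```

```text
[590.07693915 -87.00540077 190.46882044] [-3.14150411e+00 -2.36657150e-05  1.64571840e+00] [-0.0140826   0.24003952 -0.48146644]
```

View pics/w4c.png

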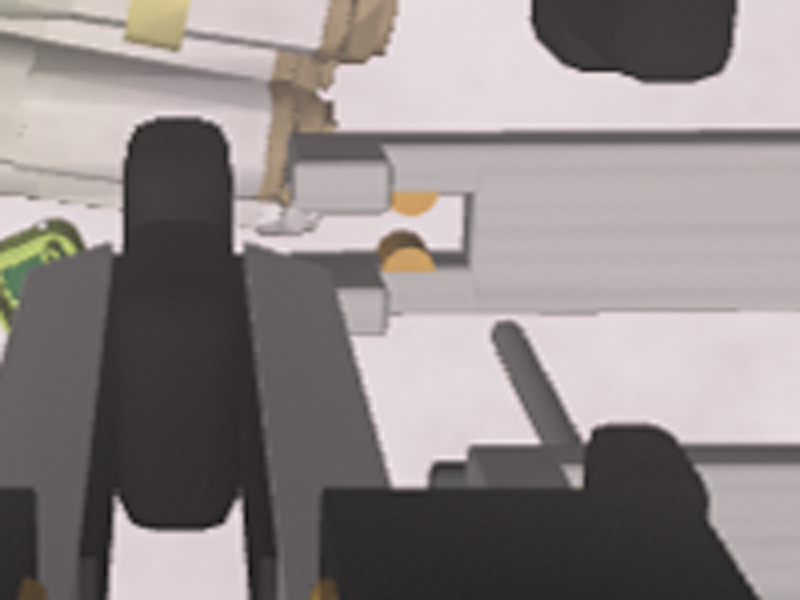

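The key stands just before the fork. The upper lip's top is at crop (295–388, 165–212), the lower lip's inner edge is at y ≈ 288, and the closed end is at x ≈ 468.

```bash
python3 - <<'E'
from h import *
c=pickle.load(open("w4.pkl","rb")); f=lambda p:(270+p[0]/4,210+p[1]/4)
th=0.0747; ex=np.array([np.cos(th),np.sin(th)]);ey=np.array([-np.sin(th),np.cos(th)])
o=np.array([590.08,-87.0])
def show(n,p,z):
    X=onplane(c,f(p),z); print(n,z,"along",((X[:2]-o)@ex).round(1),"lat",((X[:2]-o)@ey).round(1))
for n,p in dict(uo=(295,165),ui=(295,210),uir=(388,212),li=(362,288),lor=(385,333)).items(): show(n,p,173)
for n,p in dict(cu=(468,192),cl=(467,265),au=(600,140),al=(600,312)).items(): show(n,p,165)
show("gripend",(180,528),223);show("barend",(180,118),177)
E
```

```text
uo 173 along 16.7 lat 14.2
ui 173 along 16.8 lat 7.5
uir 173 along 30.0 lat 7.2
li 173 along 26.8 lat -4.4
lor 173 along 30.3 lat -11.5
cu 165 along 42.9 lat 7.4
cl 165 along 43.3 lat -4.1
au 165 along 61.7 lat 15.4
al 165 along 63.8 lat -11.7
gripend 223 along 0.4 lat -12.7
barend 177 along 0.5 lat 22.2
```

move_arm(dp=[[0,1,0],[4,0.3,0],[4,0.3,0],[3,0.2,0],[2,0.15,0],[2,0.15,0],[2,0.15,0],[0,0,0]], rotation=[[0,0,0],[0,0,0],[0,0,0],[0,0,0],[0,0,0],[0,0,0],[0,0,0],[0,0,0]], hand=[0,0,0,0,0,0,0,0])

```text
clock: 7.85
eef_pos: [607.4, -84.7, 190.4]
eef_rot: [-3.142, 0.0, 1.646]
wrist_force: [0.3, -0.9, -1.6]
finger_gap: 13.9
finger_force: 25.0
```

move_arm(dp=[[2,0.15,0],[2,0.15,0],[2,0.15,0],[2,0.15,0],[0,0,0]], rotation=[[0,0,0],[0,0,0],[0,0,0],[0,0,0],[0,0,0]], hand=[0,0,0,0,0])

```text
clock: 8.48
eef_pos: [615.4, -84.1, 190.4]
eef_rot: [-3.142, -0.0, 1.646]
wrist_force: [0.6, 0.2, -0.9]
finger_gap: 13.9
finger_force: 25.0
```

move_arm(dp=[[1,0.1,0],[1,0.1,0],[1,0.1,0],[1,0.05,0],[0,0,0]], rotation=[[0,0,0],[0,0,0],[0,0,0],[0,0,0],[0,0,0]], hand=[0,0,0,0,0])

```text
clock: 9.1
eef_pos: [619.4, -83.8, 190.4]
eef_rot: [3.142, -0.0, 1.646]
wrist_force: [-0.7, -0.7, -1.1]
finger_gap: 14.0
finger_force: 25.0
```

move_arm(dp=[[1,0.1,0],[1,0.05,0],[1,0.1,0],[0,0,0]], rotation=[[0,0,0],[0,0,0],[0,0,0],[0,0,0]], hand=[0,0,0,0])

```text
clock: 9.6
eef_pos: [622.0, -83.6, 190.2]
eef_rot: [-3.141, -0.0, 1.646]
wrist_force: [-4.9, -1.1, -2.0]
finger_gap: 13.8
finger_force: 25.0
```

move_arm(dp=[[1,0.1,0],[1,0.05,0],[0,0,0]], rotation=[[0,0,0],[0,0,0],[0,0,0]], hand=[0,0,0])

```text
clock: 9.98
eef_pos: [624.7, -83.3, 190.5]
eef_rot: [3.141, 0.0, 1.646]
wrist_force: [-1.1, 0.5, -2.3]
finger_gap: 13.7
finger_force: 25.0
```

move_arm(dp=[[1,0.1,0],[1,0.05,0],[0,0,0]], rotation=[[0,0,0],[0,0,0],[0,0,0]], hand=[0,0,0])

```text
clock: 10.35
eef_pos: [626.8, -83.2, 190.6]
eef_rot: [3.14, 0.0, 1.646]
wrist_force: [1.6, -1.2, -0.9]
finger_gap: 14.3
finger_force: 25.0
```

move_arm(dp=[[1,0.1,0],[1,0.05,0],[0,0,0]], rotation=[[0,0,0],[0,0,0],[0,0,0]], hand=[0,0,0])

```text
clock: 10.72
eef_pos: [628.4, -82.9, 190.4]
eef_rot: [-3.141, -0.0, 1.646]
wrist_force: [-0.1, 0.9, -1.2]
finger_gap: 13.9
finger_force: 25.0
```

move_arm(dp=[[1,0.1,0],[0,0,0]], rotation=[[0,0,0],[0,0,0]], hand=[0,0])

```text
clock: 10.98
eef_pos: [629.4, -82.9, 190.4]
eef_rot: [-3.142, -0.0, 1.646]
wrist_force: [0.5, 0.5, -1.3]
finger_gap: 14.0
finger_force: 25.0
```

move_arm(dp=[[1,0.1,0],[0,0,0]], rotation=[[0,0,0],[0,0,0]], hand=[0,0])

```text
clock: 11.22
eef_pos: [630.0, -82.9, 190.4]
eef_rot: [-3.14, -0.0, 1.646]
wrist_force: [-4.4, -0.6, 0.6]
finger_gap: 13.6
finger_force: 25.0
```

move_arm(dp=[[0.7,0.05,0],[0,0,0]], rotation=[[0,0,0],[0,0,0]], hand=[0,0])

```text
clock: 11.48
eef_pos: [630.2, -82.9, 190.3]
eef_rot: [-3.139, -0.0, 1.646]
wrist_force: [-9.3, -0.6, 1.6]
finger_gap: 13.6
finger_force: 25.0
```

move_arm(dp=[[-1.5,-0.1,0],[0,0,-3],[0,0,-3],[0,0,-2],[0,0,0]], rotation=[[0,0,0],[0,0,0],[0,0,0],[0,0,0],[0,0,0]], hand=[0,0,0,0,0])

```text
clock: 12.1
eef_pos: [629.6, -82.9, 182.2]
eef_rot: [-3.141, -0.0, 1.646]
wrist_force: [0.6, 0.6, -1.3]
finger_gap: 13.9
finger_force: 25.0
```

move_arm(dp=[[0,0,-1],[0,0,-1],[0,0,0]], rotation=[[0,0,0],[0,0,0],[0,0,0]], hand=[0,0,0])

```text
clock: 12.48
eef_pos: [629.5, -82.9, 180.4]
eef_rot: [-3.142, -0.0, 1.646]
wrist_force: [0.7, 0.2, -1.9]
finger_gap: 13.9
finger_force: 25.0
```

move_arm(dp=[[0,0,-0.7],[0,0,-0.5],[0,0,0]], rotation=[[0,0,0],[0,0,0],[0,0,0]], hand=[0,0,0])

```text
clock: 12.85
eef_pos: [629.5, -82.9, 179.2]
eef_rot: [-3.142, -0.0, 1.646]
wrist_force: [0.5, -0.2, -1.5]
finger_gap: 14.0
finger_force: 25.0
```

move_arm(dp=[[0,0,-0.5],[0,0,-0.5],[0,0,0]], rotation=[[0,0,0],[0,0,0],[0,0,0]], hand=[0,0,0])

```text
clock: 13.22
eef_pos: [629.5, -82.9, 178.5]
eef_rot: [3.141, 0.0, 1.646]
wrist_force: [-0.9, 0.2, 0.8]
finger_gap: 14.0
finger_force: 25.0
```

move_arm(dp=[[0,0,-0.5],[0,0,0]], rotation=[[0,0,0],[0,0,0]], hand=[0,0])

```text
clock: 13.48
eef_pos: [629.5, -82.9, 178.4]
eef_rot: [3.141, 0.0, 1.646]
wrist_force: [-3.4, 0.4, 5.5]
finger_gap: 13.8
finger_force: 25.0
```

move_arm(dp=[[0,0,0.3],[0,0,0],[0,0,0],[0,0,0],[0,0,0]], rotation=[[0,0,0],[0,0,0],[0,0,0],[0,0,0],[0,0,0]], hand=[0,0.2,0.3,0.35,0.35])

```text
clock: 14.1
eef_pos: [629.5, -82.9, 177.9]
eef_rot: [-3.141, -0.0, 1.646]
wrist_force: [-0.3, -0.2, -0.5]
finger_gap: 32.5
finger_force: 0.0
```

move_arm(dp=[[0,0,5],[0,0,10],[0,0,20],[0,0,20],[0,0,20],[0,0,0],[0,0,0]], rotation=[[0,0,0],[0,0,0],[0,0,0],[0,0,0],[0,0,0],[0,0,0],[0,0,0]], hand=[0.35,0.35,0.35,0.35,0.35,0.35,0.35])

```text
clock: 14.98
eef_pos: [629.3, -82.9, 252.4]
eef_rot: [-3.141, -0.0, 1.646]
wrist_force: [-0.3, -0.3, -0.1]
finger_gap: 32.7
finger_force: 0.0
```

```bash
python3 -c "
from h import *
c=wcam('w5')
s=manip.read_state();print(s['eef_pos'],s['wrist_force'],s['finger_gap'])"
```

```text
[629.27907965 -82.8586793  252.13526052] [-0.13699419 -0.76436324  0.24232705] 32.9507565658925
```

View pics/w5.png

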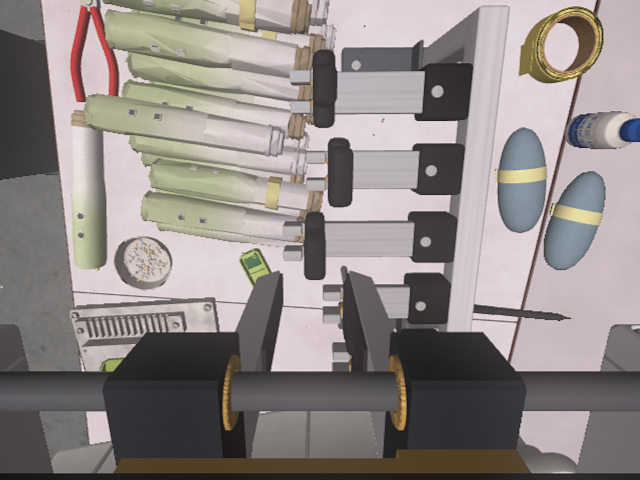

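The key now hangs on the middle hook at (315, 245), crossbar square behind the lips at (293, 228) and (293, 254). The visible neighbours look undisturbed and the gripper is clear.

```bash
python3 -c "
from h import *
print(manip.sign_off())"
```

```text
the job is handed in; nothing more can be done
None
```

The key hangs on the empty middle hook, seated level behind the lips and let go. I handed the job in at about 15 s on the robot's clock; forces read at the end of each move stayed below 10 N, and sign-off returned no verdict.

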